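# Fit the second hanging hook to a leaded glass panel

### The job

The leaded panel lies on the bench, its two edge rings just soldered, and one of them already has its S-hook. Fit the loose S-hook from the small tray to the bare ring the same way: turn one curved end round through the ring until the ring sits in the bottom of the bend, tug it outwards with about 5 N to be sure it is caught, and leave it lying on the bench, hooked in and straight out from the panel's edge like its neighbour. Be gentle, as the fresh solder tears if the ring is pushed or pulled with 10 N; keep the gripper off the panel and disturb nothing else.

Things in the scene. Friction and masses are not known exactly. Their poses are not given: they have to be found in the camera images.
- panel: Leaded glass panel 260 x 340 mm, 10 mm thick, fixed flat on a 6.5 mm plywood board 420 mm wide, flush with the panel's long edges; top 16.5 mm above the bench. Origin: under its centre, at bench height. x points inwards from the ring edge (x = -130 mm, towards the robot), y along that edge. Upright rings on stiff wire tails beyond this edge: bare one at y = -110 mm, fitted one at y = +110 mm
- ring_spot (a point): Where the bare ring's tail enters the panel's edge, 11.5 mm above the bench; axes as panel. Ring: 4 mm copper wire, 10 mm inside, 18 outside, does not give; over 10 N tears the solder. Its hole faces along the edge (y), twisted up to 11 degrees about the vertical. Bent by hand: its centre, level with this point, is anything from 14 to 32 mm straight out (-x) from it, to be found by eye or feel
- hook: Loose steel S-hook, 8 mm round wire, 120 x 48 mm, 80 g, lying level across the rims of parts_tray, 16 mm above the bench. Origin: its centre, on the underside (wire axis 4 mm above); x along its length, z up. Straight 60 mm shank through the centre at +33.7 degrees from x, from (-25,-17) to (+25,+17) mm, to be grasped there; then a 20 mm radius bend (wire axis) at each end
- hook_bend_a (a point): Bottom of bend a, on the wire axis: (+56, 0, 4) mm in the hook's frame. Bend a is an arc of 20 mm radius about (+36, 0): from the shank's end (+25,+17) over (+36,+20) and (+56, 0) to its round-ended tip at (+36,-20), which points to -x
- hook_bend_b (a point): Bottom of bend b, on the wire axis: (-56, 0, 4) mm in the hook's frame. Bend b is bend a turned half a turn about z: arc about (-36, 0), tip at (-36,+20), pointing to +x
- fitted_hook: The like S-hook that already hangs in the other ring, lying straight out from the panel's edge; leave it alone. Origin and axes as for hook
- flux_bottle: White bottle of flux, 52 mm diameter, 115 mm high, origin under its centre; leave it alone
- tool_cup: Paper cup, 82 mm diameter at the rim, 100 mm high, with lead strips and tools up to 200 mm high standing in it, origin under its centre; leave it alone
- lead_knife: Lead knife with a wooden handle, about 175 mm long, 30 mm thick, lying on the bench, x along the blade; leave it alone
- parts_tray: Small dark open steel tray, 90 x 120 mm, 16 mm high, walls 3 mm, floor 3 mm, empty, fixed to the bench; origin under its centre, x across its short side. The loose hook bridges its 90 mm width, so there is room below and beside the shank for fingers
Not all that is in view belongs to the job. Leave any red look-alike of the hook alone.

How it is judged:
On the way:
1. the hook is through the ring down to its bend, straight out from the edge (within 17 degrees), and drawn against it with at least 3 N (contact force between hook and panel above 3 N and ((x of hook_bend_a in the frame of ring_spot above -0.035 m and y of hook_bend_a in the frame of ring_spot between -0.006 and 0.006 m and z of hook_bend_a in the frame of ring_spot between -0.004 and 0.004 m) or (x of hook_bend_b in the frame of ring_spot above -0.035 m and y of hook_bend_b in the frame of ring_spot between -0.006 and 0.006 m and z of hook_bend_b in the frame of ring_spot between -0.004 and 0.004 m)) and angle between the x axis of hook and the x axis of panel, either way round below 0.3 rad), for 0.1 s.
At the end, for the whole second after the job is handed in: The released hook rests on the bench, one bend held up by the bare ring that it passes through: its bottom within 4 mm of the ring spot's height, within 6 mm of it sideways and 35 mm of the panel's edge; the hook is within 17 degrees of square to the edge and flat within 11 degrees (((x of hook_bend_a in the frame of ring_spot above -0.035 m and y of hook_bend_a in the frame of ring_spot between -0.006 and 0.006 m and z of hook_bend_a in the frame of ring_spot between -0.004 and 0.004 m) or (x of hook_bend_b in the frame of ring_spot above -0.035 m and y of hook_bend_b in the frame of ring_spot between -0.006 and 0.006 m and z of hook_bend_b in the frame of ring_spot between -0.004 and 0.004 m)) and angle between the x axis of hook and the x axis of panel, either way round below 0.3 rad and angle between hook's own z axis and vertical below 0.2 rad and height (world z) of hook below 0.012 m and linear speed of hook below 0.02 m/s and contact force between the fingers and hook below 0.05 N); the robot touches nothing.
It fails at once if the ring's solder torn: more than 10 N between hook and panel (contact force between hook and panel above 10 N).
It fails at once if the gripper or arm presses on the panel or its rings with more than 5 N (contact force between any of the fingers, the arm and panel above 5 N).
It fails at once if the fitted hook moved more than 15 mm (distance of fitted_hook from where it was at the start of the episode above 0.015 m).
It fails at once if the bottle, cup or knife moved more than 20 mm (distance of any of flux_bottle, tool_cup, lead_knife from where it was at the start of the episode above 0.02 m).
It also fails if it takes over 58 s, if anything falls off the work surface, if the arm or the gripper's body presses on something with over 40 N, if the wrist force passes 120 N, or if a joint passes its speed limit or range.

### The arm

A 6-joint arm with a two-finger parallel gripper is mounted at the origin on the work surface. World frame = base frame: x ahead of the robot, y to its left, z up, the work surface at z = 0. Lengths are in m, angles in rad, forces in N, time in s.
With the tool pointing down it reaches from about 0.425 to 1.125 m from the base axis. Payload 14.9 kg.
Tool frame: the origin (TCP) lies between the finger pads; the fingertips stand 17 mm ahead of it and the grasp point (between the pads) lies 2 mm behind it; z points along the fingers, y is the line along which they close (so a half turn about z gives the same grasp; the last joint's range is limited). The gripper opens to 91 mm and grips with 3 to 60 N. Pads are 32 mm wide; open, the fingers measure 118 mm over their backs; the gripper's body (76 mm by 178 mm) begins 60 mm behind the grasp point.
Start: joints at [1.262, 0.379, 1.734, -0, 1.028, -0.033], TCP at [0.191, 0.674, 0.231] pointing down, gripper open.
Joint ranges: [-2.77, 2.77], [-0.74, 2.19], [0, 2.66], [-1.06, 4.2], [0.31, 2.87], [-3.08, 3.08]. Speed limits (rad/s): [1.89, 1.89, 2.39, 3.14, 3.14, 3.14].

### API

Orientations are given as a 3x3 rotation matrix whose columns are the frame's x, y, z axes.
In Python, from rig import arm gives the robot as it stands. The module is installed in compiled form; this text tells all that it offers.
- The arm moves only by the tool play_rows, never from a script. Its argument "plan" is a list of rows, each a list of 7 numbers: the turn, a rotation vector about the tool's x, y, z in rad, then the shift along the tool's x, y, z in mm, then the closure, from -1 (fully open) to 1 (shut), so that 0 is half open. A call has 1 to 10 rows; each row is the pose to reach, as a shift and turn from the pose commanded when the call began, along the tool's axes at that moment; what a row does not reach only later rows make up. A row lasts 1/8 s, in which the tool goes at most 62.5 mm and 10.7 degrees, less where a joint would pass 70% of its speed; a pose out of reach is approached as far as the arm can. A call with a gripper value outside its range is refused whole. The fingers move at their own pace and stop on an object; "grip_force" is the grip in N (left out, the last holds). Time passes only in rows, so rows that repeat a pose let the fingers close. It gives the time, the measured TCP pose, the force, the opening and the grip force at its end, in the units of the state.
- arm.get_obs(): the state, without advancing time (a new reading comes with each control period).
- arm.read_camera(name): name is "side" or "top" or "wrist"; returns the picture (400x640x3 uint8, red, green, blue); there is no depth.
- arm.camera_model(name): a dict with "K" (3x3 intrinsics, pixels), "cam_to_world" (4x4, takes a point from camera to world coordinates). Camera axes: x right, y down, z forward; pixel columns grow to the right and rows downward; lengths in m; the calibration is good to about 2 mm. A picture is of the moment at which its call begins: read the wrist's pose just before it. camera_model takes no time and is no camera call; for the wrist camera it gives the pose at the moment of the call.
- arm.finish_job(): hands the job in; it is judged then, once.
The state is a dict: "time_s": time; "joint_pos": joint angles; "qvel": joint speeds; "effort": joint torques, N m; "tool_pos": TCP position; "orientation": TCP orientation; "wrist_force": force on the tool from outside, world axes, zero at the start; "moment": the same for the moment, N m; "width": opening from 0.0 (shut) to 1.0 (fully open); "finger_force": force on a finger pad.
Only numpy, scipy, OpenCV 4.12 (cv2) and the standard library are available. Lean on these libraries where they do the work, as an engineer would, in place of code of your own. Each camera call takes 0.05 s, during which the arm holds its last target. There are 200 camera calls.

## Working session

There is one attempt and no reset: what is moved stays moved. The work goes in short steps, Python scripts to look and compute and a tool call to move; the robot and the scene stay as the last step left them, time stands still between calls to the robot, and variables do not carry over. Pictures are saved under pics/ and viewed, at most 10 in all, crops included, and the job is handed in when it is done.

Besides the shell and the picture viewer there is one more tool, called after "Request:" as name([rows], argument=value, ...), one row to a line, values as JSON. play_rows: Moves the arm, as the interface text tells. Its arguments: {"type":"object","properties":{"plan":{"type":"array"},"grip_force":{"type":"number"}},"required":["plan"]}

```bash
mkdir -p pics
cat > h.py <<'E'
import numpy as np, cv2
from rig import arm
def snap(n,f):
    m=arm.camera_model(n); im=arm.read_camera(n); cv2.imwrite(f'pics/{f}.png',im[:,:,::-1]); np.savez(f'pics/{f}.npz',K=m['K'],T=m['cam_to_world']); return im
def ray(f,u,v):
    d=np.load(f'pics/{f}.npz'); K,T=d['K'],d['T']
    r=T[:3,:3]@np.linalg.solve(K,[u,v,1]); return T[:3,3],r
def pl(f,u,v,z):
    o,r=ray(f,u,v); return o+r*(z-o[2])/r[2]
def tri(a,ua,b,ub):
    o,r=ray(a,*ua);p,s=ray(b,*ub)
    t=np.linalg.lstsq(np.c_[r,-s],p-o,rcond=None)[0]
    x=o+t[0]*r;y=p+t[1]*s
    return (x+y)/2,np.linalg.norm(x-y)
def proj(f,X):
    d=np.load(f'pics/{f}.npz'); K,T=d['K'],d['T']
    c=K@(T[:3,:3].T@(np.array(X)-T[:3,3])); return c[:2]/c[2]
E
python3 - <<'E'
from h import *
np.set_printoptions(precision=3,suppress=True)
a=snap('top','top0');b=snap('side','side0')
for n in('top','side'):m=arm.camera_model(n);print(m['K'],m['cam_to_world'])
o=arm.get_obs();print(o['tool_pos'],o['orientation'],o['wrist_force'],o['width'],o['time_s'])
E
```

```text
[[484.634   0.    317.324]
 [  0.    484.634 200.929]
 [  0.      0.      1.   ]] [[ 0.008 -0.998  0.062  0.457]
 [-1.    -0.008 -0.009 -0.06 ]
 [ 0.009 -0.062 -0.998  1.42 ]
 [ 0.     0.     0.     1.   ]]
[[406.628   0.    310.966]
 [  0.    406.628 200.431]
 [  0.      0.      1.   ]] [[ 0.998 -0.037  0.054  0.479]
 [-0.066 -0.607  0.792 -1.139]
 [ 0.003 -0.794 -0.608  0.86 ]
 [ 0.     0.     0.     1.   ]]
[0.191 0.673 0.23 ] [[-0.962  0.272 -0.   ]
 [ 0.272  0.962 -0.001]
 [ 0.    -0.001 -1.   ]] [-0.393 -0.334  0.486] 1.0012248105042936 0.1
```

View pics/top0.png

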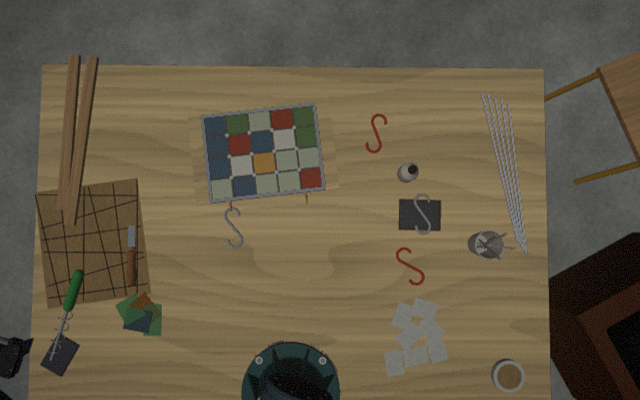

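View pics/side0.png

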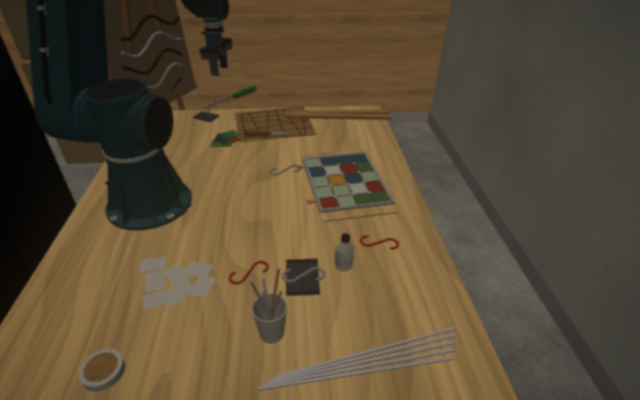

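Top view: the candidates are the grey hook across the dark tray (422,214), the fitted grey hook (233,227) and two red look-alikes (376,133) and (410,266). The loose hook is the grey one on the tray. The bare ring is near (307,198). I'll check this with a close crop.

Run:
```python
from h import *
np.set_printoptions(precision=3,suppress=True)
im=cv2.imread('pics/top0.png')
cv2.imwrite('pics/c1.png',cv2.resize(im[180:260,290:450],None,fx=5,fy=5,interpolation=cv2.INTER_CUBIC))
for n,uv,z in [('hook',(422,214),.02),('ring',(307,198),.0115),('fit',(233,227),.004),('cFL',(211,203),.0165),('cFR',(325,190),.0165),('cBR',(315,103),.0165),('cBL',(202,117),.0165),('bot',(408,172),.05),('cup',(487,245),.05)]:
    print(n,pl('top0',*uv,z))
```

```text
hook [ 0.508 -0.375  0.02 ]
ring [ 0.553 -0.042  0.012]
fit [0.467 0.173 0.004]
cFL [0.536 0.236 0.016]
cFR [ 0.576 -0.094  0.016]
cBR [ 0.832 -0.063  0.016]
cBL [0.787 0.267 0.016]
bot [ 0.627 -0.329  0.05 ]
cup [ 0.421 -0.552  0.05 ]
```

View pics/c1.png

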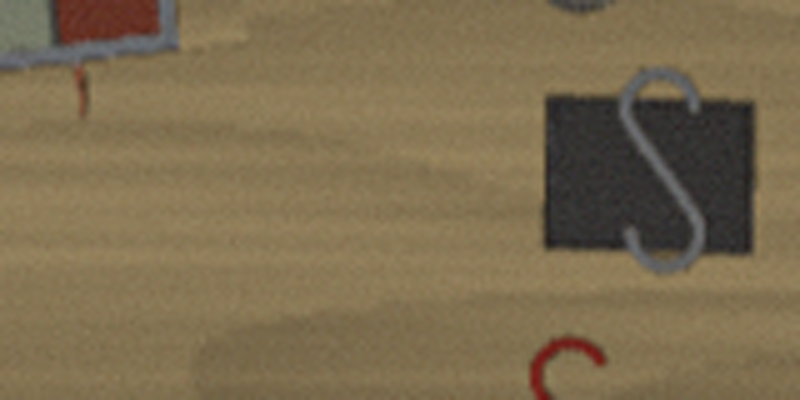

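The crop confirms it: the grey hook bridges the dark tray, with bend bottoms at crop (658,70) and (665,270). The copper ring appears at about (82,95), just off the panel's edge.

```bash
cat >> h.py <<'E'
def row(p,yaw=None,o=None):
    """shift (mm) and z turn to bring TCP to p with tool y heading yaw deg, tool down"""
    o=o or arm.get_obs(); R=np.array(o['orientation'])
    s=R.T@(np.array(p)-o['tool_pos'])*1000
    t=np.zeros(3)
    if yaw is not None:
        from scipy.spatial.transform import Rotation as Ro
        a=np.radians(yaw); y=np.array([np.cos(a),np.sin(a),0]); z=np.array([0,0,-1.]); D=np.c_[np.cross(y,z),y,z]
        t=Ro.from_matrix(R.T@D).as_rotvec()
    return np.round(np.r_[t,s],4).tolist()
E
python3 - <<'E'
from h import *
np.set_printoptions(precision=3,suppress=True)
o=arm.get_obs(); m=arm.camera_model('wrist')
R=np.array(o['orientation']);T=m['cam_to_world'];print('cam in tool',R.T@(T[:3,3]-o['tool_pos']),R.T@T[:3,:3],m['K'])
for u,v in[(421.6,194),(423,234)]:print(pl('top0',u,v,.02))
print(row([.6,.2,.26],10),row([.45,-.36,.26],-54))
E
```

```text
cam in tool [ 0.071 -0.002 -0.154] [[ 0.001 -0.967 -0.255]
 [ 1.     0.001  0.   ]
 [ 0.    -0.255  0.967]] [[323.004   0.    318.229]
 [  0.    323.004 199.078]
 [  0.      0.      1.   ]]
[ 0.566 -0.374  0.02 ]
[ 0.451 -0.378  0.02 ]
[-0.0009, 0.0005, 1.1205, -522.8603, -343.8898, -29.3363] [-0.0006, 0.0011, 2.2375, -531.0003, -923.5736, -28.7585]
```

Request:
play_rows([
  [0,0,1.12,-520,-345,-29,-1],
  [0,0,1.12,-520,-345,-29,-1],
  [0,0,1.12,-520,-345,-29,-1],
  [0,0,1.12,-520,-345,-29,-1],
  [0,0,1.12,-520,-345,-29,-1],
  [0,0,1.12,-520,-345,-29,-1],
  [0,0,1.12,-520,-345,-29,-1],
  [0,0,1.12,-520,-345,-29,-1],
  [0,0,1.12,-520,-345,-29,-1],
  [0,0,1.12,-520,-345,-29,-1],
])

```text
time_s: 1.35
tool_pos: [0.598, 0.1981, 0.2599]
orientation: [[-0.174, 0.985, -0.0], [0.985, 0.174, -0.0], [0.0, -0.0, -1.0]]
wrist_force: [0.7, 1.0, -0.1]
width: 1.001
finger_force: 0.0
```

Run:
```python
from h import *
o=arm.get_obs();print(o['tool_pos'],o['time_s'],o['joint_pos']);print(row([.48,-.38,.25],-54),row([.53,-.10,.25],0))
```

```text
[0.59802742 0.19812888 0.25994322] 1.35 [2.82916628e-01 2.38110240e-01 1.86397115e+00 3.90822712e-05
 1.03964869e+00 1.08059965e-01]
[-0.0001, 0.0001, 1.1173, -548.7849, -216.7908, 9.9634] [-0.0001, -0.0, 0.1748, -281.7509, -118.8477, 9.9546]
```

Request:
play_rows([
  [0,0,0.175,-300,-119,140,-1],
  [0,0,0.175,-300,-119,140,-1],
  [0,0,0.175,-300,-119,140,-1],
  [0,0,0.175,-300,-119,140,-1],
  [0,0,0.175,-300,-119,140,-1],
  [0,0,0.175,-300,-119,140,-1],
  [0,0,0.175,-300,-119,140,-1],
  [0,0,0.175,-300,-119,140,-1],
  [0,0,0.175,-300,-119,140,-1],
])

```text
time_s: 2.48
tool_pos: [0.5326, -0.1153, 0.1204]
orientation: [[-0.001, 1.0, 0.001], [1.0, 0.001, -0.0], [-0.0, 0.001, -1.0]]
wrist_force: [0.4, -0.2, 0.6]
width: 0.999
finger_force: 0.0
```

Run:
```python
from h import *
o=arm.get_obs();print(o['tool_pos'],o['time_s'],o['qvel'])
snap('wrist','w1');print(row([.53,-.19,.12],0));print(proj('w1',[.553,-.04,.0115]))
```

```text
[ 0.5325664  -0.11533353  0.12040968] 2.475 [ 0.00261287  0.00057376  0.00127521 -0.00087115 -0.0011715  -0.00261157]
[0.0007, 0.0002, 0.0013, -74.6659, -2.6275, 0.3894]
[344.75295859 106.67997136]
```

View pics/w1.png

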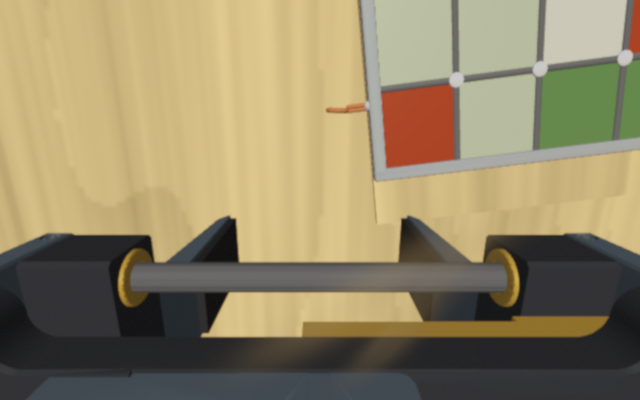

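w1 shows the bare ring edge-on at (327–349,109), its tail reaching the edge at (369,106), and the panel corner near (377,180).

Request:
play_rows([
  [0,0,0,25,10,50,-1],
  [0,0,0,25,10,50,-1],
  [0,0,0,25,10,50,-1],
  [0,0,0,25,10,50,-1],
])

```text
time_s: 3.02
tool_pos: [0.5428, -0.0915, 0.0713]
orientation: [[0.0, 1.0, 0.002], [1.0, -0.0, -0.0], [-0.0, 0.002, -1.0]]
wrist_force: [0.5, 0.1, 0.7]
width: 1.002
finger_force: 0.0
```

Run:
```python
from h import *
o=arm.get_obs();print(o['tool_pos'],o['time_s'])
im=snap('wrist','w2');x,y=proj('w2',[.556,-.04,.0115]).astype(int);print(x,y)
x0=max(x-60,0);y0=max(y-70,0)
print(x0,y0);cv2.imwrite('pics/c2.png',cv2.resize(im[y0:y0+140,x0:x0+190,::-1],None,fx=4,fy=4,interpolation=cv2.INTER_CUBIC))
# copper mask
for f in('w1','w2'):
    I=cv2.imread(f'pics/{f}.png');h=cv2.cvtColor(I,cv2.COLOR_BGR2HSV)
    m=((h[...,0]<15)&(h[...,1]>130)&(h[...,2]>60)).astype(np.uint8)
    m[200:]=0
    n,l,s,c=cv2.connectedComponentsWithStats(m)
    for i in range(1,n):
        if 15<s[i,4]<3000:
            print(f,s[i],c[i])
            for cx in range(s[i,0],s[i,0]+s[i,2]):
                r=np.where(l[:,cx]==i)[0];print((cx,r.min(),r.max()),end=' ')
```

```text
[ 0.54282241 -0.09149829  0.07127194] 3.025
338 142
278 72
w1 [629   0  11  53 441] [635.15873016  28.37641723]
(629, np.int64(44), np.int64(48)) (630, np.int64(35), np.int64(49)) (631, np.int64(26), np.int64(50)) (632, np.int64(17), np.int64(51)) (633, np.int64(8), np.int64(52)) (634, np.int64(0), np.int64(52)) (635, np.int64(0), np.int64(52)) (636, np.int64(0), np.int64(52)) (637, np.int64(0), np.int64(52)) (638, np.int64(0), np.int64(51)) (639, np.int64(0), np.int64(51)) w1 [327 104  38   9 191] [348.16230366 108.40837696]
(327, np.int64(109), np.int64(110)) (328, np.int64(108), np.int64(111)) (329, np.int64(108), np.int64(111)) (330, np.int64(108), np.int64(111)) (331, np.int64(108), np.int64(111)) (332, np.int64(108), np.int64(111)) (333, np.int64(108), np.int64(111)) (334, np.int64(108), np.int64(111)) (335, np.int64(108), np.int64(111)) (336, np.int64(108), np.int64(111)) (337, np.int64(108), np.int64(111)) (338, np.int64(109), np.int64(111)) (339, np.int64(109), np.int64(111)) (340, np.int64(109), np.int64(111)) (341, np.int64(109), np.int64(111)) (342, np.int64(109), np.int6
[... 1808 characters left out ...]
, np.int64(148)) (339, np.int64(141), np.int64(148)) (340, np.int64(141), np.int64(148)) (341, np.int64(141), np.int64(148)) (342, np.int64(141), np.int64(148)) (343, np.int64(141), np.int64(148)) (344, np.int64(141), np.int64(148)) (345, np.int64(140), np.int64(148)) (346, np.int64(140), np.int64(148)) (347, np.int64(140), np.int64(148)) (348, np.int64(140), np.int64(148)) (349, np.int64(140), np.int64(147)) (350, np.int64(140), np.int64(147)) (351, np.int64(140), np.int64(147)) (352, np.int64(139), np.int64(147)) (353, np.int64(139), np.int64(147)) (354, np.int64(139), np.int64(147)) (355, np.int64(139), np.int64(147)) (356, np.int64(139), np.int64(146)) (357, np.int64(146), np.int64(146))
```

View pics/c2.png

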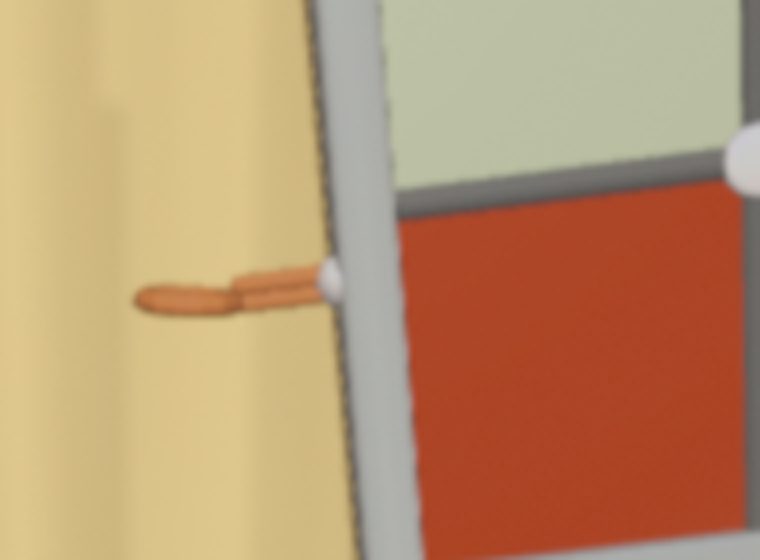

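Run:
```python
from h import *
np.set_printoptions(precision=4,suppress=True)
print(tri('w1',(326.7,109.5),'w2',(311.7,146.6)))
for f,uv in [('w1',(326.7,109.5)),('w2',(311.7,146.6)),('w2',(334,147.3)),('w2',(358,144)),('w1',(367,107))]:print(pl(f,*uv,.0115))
# panel edge via dark/grey boundary in w2 : lead grey low saturation
for f in('w1','w2'):
    I=cv2.imread(f'pics/{f}.png');h=cv2.cvtColor(I,cv2.COLOR_BGR2HSV);P=[]
    for v in range(5,170,3):
        if 95<v<155: continue
        g=np.where((h[v,330:,1]<40)&(h[v,330:,2]>110))[0]
        if len(g): P.append(pl(f,330+g[0]-.5,v,.0165)[:2])
    P=np.array(P,np.float32);l=cv2.fitLine(P,cv2.DIST_HUBER,0,.001,.001).ravel();print(f,l,np.degrees(np.arctan2(l[1],l[0])),len(P))
o=arm.get_obs();print(o['time_s'],row([.49,-.39,.15],-54))
```

```text
(array([ 0.5386, -0.0421,  0.0153]), np.float64(0.0003667706299196643))
[ 0.5389 -0.0422  0.0115]
[ 0.5384 -0.0424  0.0115]
[ 0.553  -0.0429  0.0115]
[ 0.5687 -0.0407  0.0115]
[ 0.5704 -0.0402  0.0115]
w1 [ 0.1269 -0.9919  0.5675 -0.0155] -82.70693 36
w2 [ 0.1271 -0.9919  0.5668 -0.0096] -82.69516 36
3.075 [0.002, -0.0005, 0.9423, -298.4883, -52.5544, -78.754]
```

Ring: outer end (0.5387,-0.0423), plane heading about -2.4°, so centre ≈ (0.5476,-0.0427), 23 mm out from the edge. Panel x heading is 7.3°. Now for the loose hook.

Request:
play_rows([
  [0,0,0.2,-40,-10,-90,-1],
  [0,0,0.94,-300,-53,-90,-1],
  [0,0,0.94,-300,-53,-90,-1],
  [0,0,0.94,-300,-53,-90,-1],
  [0,0,0.94,-300,-53,-90,-1],
  [0,0,0.94,-300,-53,-90,-1],
  [0,0,0.94,-300,-53,-90,-1],
  [0,0,0.94,-300,-53,-90,-1],
  [0,0,0.94,-300,-53,-90,-1],
])

```text
time_s: 4.2
tool_pos: [0.4892, -0.3901, 0.16]
orientation: [[0.807, 0.591, -0.0], [0.591, -0.807, 0.0], [-0.0, -0.0, -1.0]]
wrist_force: [1.0, -0.4, 0.6]
width: 0.998
finger_force: 0.0
```

Run:
```python
from h import *
o=arm.get_obs();print(o['tool_pos'],o['time_s'],np.abs(o['qvel']).max())
snap('wrist','w3')
for x in([.566,-.374,.02],[.451,-.378,.02],[.508,-.376,.02]):print(proj('w3',x))
```

```text
[ 0.48923448 -0.39011112  0.15999745] 4.2 0.003676785173429547
[353.56625753 112.63451142]
[282.92555579 215.7993101 ]
[316.47799993 166.76530666]
```

View pics/w3.png

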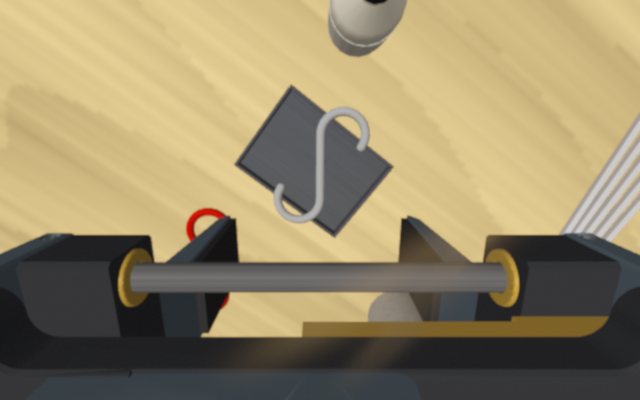

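w3 shows the grey hook on the tray, shank vertical at column ~320 (rows 130–195) and bends at (350,110) and (295,220). The grasp yaw already fits. Next is a second, lower view to get its height.

Request:
play_rows([
  [0,0,0,0,0,55,-1],
  [0,0,0,0,0,55,-1],
  [0,0,0,0,0,55,-1],
  [0,0,0,0,0,55,-1],
])

```text
time_s: 4.75
tool_pos: [0.4899, -0.3917, 0.1068]
orientation: [[0.807, 0.59, 0.002], [0.59, -0.807, -0.001], [0.001, 0.002, -1.0]]
wrist_force: [0.2, 0.1, 0.2]
width: 1.002
finger_force: 0.0
```

Run:
```python
from h import *
np.set_printoptions(precision=4,suppress=True)
o=arm.get_obs();print(o['tool_pos'],o['time_s'],np.abs(o['qvel']).max())
snap('wrist','w4')
seed=np.array([.508,-.376,.02]);E={}
for f in('w3','w4'):
    I=cv2.imread(f'pics/{f}.png');h=cv2.cvtColor(I,cv2.COLOR_BGR2HSV)
    m=((h[...,1]<45)&(h[...,2]>115)).astype(np.uint8)
    n,l,s,c=cv2.connectedComponentsWithStats(m)
    u,v=proj(f,seed).astype(int)
    ids=[i for i in np.unique(l[v-8:v+9,u-15:u+16]) if i and s[i,4]>100];i=max(ids,key=lambda k:s[k,4]);print(f,s[i],c[i])
    ys,xs=np.where(l==i);M=l==i
    E[f]=c[i]
    cl=[(np.where(M[r])[0].mean(),r) for r in range(int(c[i][1])-12,int(c[i][1])+13)]
    A=np.polyfit([r for _,r in cl],[x for x,_ in cl],1)
    p=[pl(f,np.polyval(A,r),r,.02) for r in(c[i][1]-12,c[i][1]+12)]
    d=p[0]-p[1];print('shank yaw',np.degrees(np.arctan2(d[1],d[0])),'centre',pl(f,*c[i],.02))
    q=np.array([pl(f,x,y,.02)[:2] for x,y in zip(xs,ys)]);print(cv2.minAreaRect((q*1000).astype(np.float32)))
print(tri('w3',E['w3'],'w4',E['w4']))
```

```text
[ 0.4899 -0.3917  0.1068] 4.75 0.005318342101174848
w3 [ 273  107   96  116 1900] [321.7268 163.2316]
shank yaw 32.29293629022101 centre [ 0.5135 -0.3779  0.02  ]
((509.6220397949219, -378.33123779296875), (118.63579559326172, 47.68607711791992), 2.1669726371765137)
w4 [ 261  105  116  139 2856] [320.2342 172.1747]
shank yaw 36.137882165477734 centre [ 0.5143 -0.3777  0.02  ]
((509.4557800292969, -378.39044189453125), (118.96829223632812, 48.149417877197266), 2.15336537361145)
(array([ 0.5102, -0.3809, -0.0094]), np.float64(0.00018759288464126588))
```

Request:
play_rows([
  [0,0,0,23.7,0.8,30,0.1],
  [0,0,0,23.7,0.8,45,0.1],
  [0,0,0,23.7,0.8,60,0.1],
  [0,0,0,23.7,0.8,79,0.1],
  [0,0,0,23.7,0.8,79,0.1],
  [0,0,0,23.7,0.8,79,0.5],
  [0,0,0,23.7,0.8,79,1],
  [0,0,0,23.7,0.8,79,1],
  [0,0,0,23.7,0.8,79,1],
  [0,0,0,23.7,0.8,79,1],
], grip_force=15)

```text
time_s: 6.05
tool_pos: [0.5087, -0.3779, 0.0261]
orientation: [[0.808, 0.59, 0.0], [0.59, -0.808, -0.0], [0.0, 0.0, -1.0]]
wrist_force: [-1.6, 0.6, 2.8]
width: 0.085
finger_force: 15.0
```

Gripped at width 7.7 mm, but the fingertips would come too near the bench at ring height. I'll regrasp 3 mm higher, then lift.

Request:
play_rows([
  [0,0,0,0,0,0,0.7],
  [0,0,0,0,0,0,0.7],
  [0,0,0,0,0,-3,0.7],
  [0,0,0,0,0,-3,1],
  [0,0,0,0,0,-3,1],
  [0,0,0,0,0,-3,1],
  [0,0,0,0,0,-3,1],
], grip_force=15)

```text
time_s: 6.92
tool_pos: [0.5089, -0.378, 0.0292]
orientation: [[0.808, 0.59, 0.0], [0.59, -0.808, -0.0], [0.0, 0.0, -1.0]]
wrist_force: [-0.5, -0.3, 5.9]
width: 0.083
finger_force: 15.0
```

Run:
```python
from h import *
o=arm.get_obs();print(o['tool_pos'],o['wrist_force'],o['moment'],o['width'],o['time_s'])
print(row([.53,-.05,.12],31.3))
```

```text
[ 0.50887476 -0.37795279  0.02915552] [-0.53832185 -0.32202723  5.86564272] [-0.03064252  0.16369145  0.02274799] 0.08260635364720716 6.925
[0.0004, 0.0002, -1.4863, 210.4874, -252.3486, -90.9243]
```

Request:
play_rows([
  [0,0,0,0,0,-50,1],
  [0,0,0,0,0,-110,1],
  [0,0,-0.3,40,-50,-120,1],
  [0,0,-0.8,120,-150,-120,1],
  [0,0,-1.486,202,-247,-100,1],
  [0,0,-1.486,202,-247,-100,1],
  [0,0,-1.486,202,-247,-100,1],
  [0,0,-1.486,202,-247,-100,1],
  [0,0,-1.486,202,-247,-100,1],
  [0,0,-1.486,202,-247,-100,1],
])

```text
time_s: 8.18
tool_pos: [0.5258, -0.0588, 0.1286]
orientation: [[-0.525, 0.851, -0.001], [0.851, 0.525, 0.0], [0.0, -0.001, -1.0]]
wrist_force: [-0.2, -0.2, -0.4]
width: 0.083
finger_force: 15.0
```

Run:
```python
from h import *
o=arm.get_obs();print(o['tool_pos'],o['time_s'],o['orientation'],o['wrist_force'],o['moment'])
snap('wrist','w5');
print(proj('w5',[.5476,-.0427,.0115]))
```

```text
[ 0.52578323 -0.05880192  0.12859794] 8.175 [[-5.24912195e-01  8.51156060e-01 -7.41276797e-04]
 [ 8.51156257e-01  5.24912391e-01  8.51106013e-05]
 [ 4.61547780e-04 -5.86266791e-04 -9.99999722e-01]] [-0.21133921 -0.18755192 -0.40583976] [-0.07017427  0.03544093  0.03173471]
[350.89492414 195.30222033]
```

View pics/w5.png

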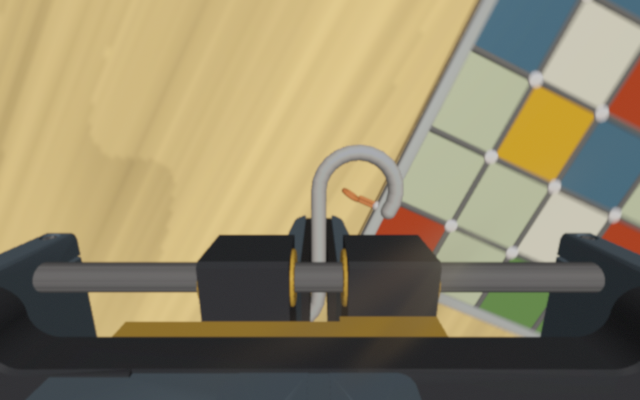

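w5 shows the held hook's free bend, apex (358,150), tip about (389,213), with the ring beneath at (357,197). I'll fit the bend in the tool frame.

```bash
cat > bend.py <<'E'
from h import *
np.set_printoptions(precision=2,suppress=True)
def bend(f,p,R,hs=(7,8,9,10,11)):
    I=cv2.imread(f'pics/{f}.png');h=cv2.cvtColor(I,cv2.COLOR_BGR2HSV)
    wood=(h[...,1]>60).astype(np.uint8)
    P=[]; c0=np.array([358.,192.])
    for a in np.radians(np.arange(-178,-15,4)):   # from left over the top
        pr=[]
        for r in np.arange(25,60,.25):
            u,v=c0+r*np.array([np.cos(a),np.sin(a)]); pr.append(cv2.getRectSubPix(h[...,1],(1,1),(u,v))[0,0])
        pr=np.array(pr,float);g=np.where(pr<50)[0]
        if len(g): 
            rr=25+.25*np.array([g[0],g[-1]])
            if rr[1]-rr[0]<20: P.append((a,*rr))
    P=np.array(P)
    for hh in hs:
        z=p[2]-hh/1000; out=[]
        for a,r0,r1 in P:
            X=pl(f,*(c0+(r0+r1)/2*np.array([np.cos(a),np.sin(a)])),z); out.append(((R.T@(X-p))*1000)[:2])
        q=np.array(out);A=np.c_[2*q,np.ones(len(q))];s=np.linalg.lstsq(A,(q**2).sum(1),rcond=None)[0]
        rad=np.sqrt(s[2]+s[0]**2+s[1]**2);res=np.abs(np.hypot(*(q-s[:2]).T)-rad).max()
        print(hh,len(q),'centre tool xy',s[:2],'rad',rad,'maxres',res)
    return P
if __name__=='__main__':
    R=np.array([[-.5249,.8512,-.0007],[.8512,.5249,0],[.0005,-.0006,-1]])
    P=bend('w5',np.array([.52578,-.0588,.1286]),R)
    print(np.c_[np.degrees(P[:,0]),P[:,2]-P[:,1]].T)
E
python3 bend.py
```

```text
7 35 centre tool xy [32.34 18.67] rad 19.71002573125371 maxres 0.098697924892452
8 35 centre tool xy [32.1  18.79] rad 19.83240894899757 maxres 0.0993107586754256
9 35 centre tool xy [31.87 18.92] rad 19.954792166741452 maxres 0.09992359245847737
10 35 centre tool xy [31.63 19.04] rad 20.07717538448537 maxres 0.10053642624158954
11 35 centre tool xy [31.39 19.16] rad 20.199558602229203 maxres 0.10114926002458446
[[-178.   -174.   -170.   -166.   -162.   -158.   -154.   -150.   -146.
  -142.   -138.   -134.   -130.   -126.   -122.   -118.   -114.   -110.
  -106.   -102.    -98.    -94.    -90.    -86.    -82.    -78.    -74.
   -70.    -66.    -62.    -58.    -54.    -50.    -46.    -42.  ]
 [  13.75   13.5    13.5    14.     13.75   13.5    14.     13.75   14.
    14.     14.     14.     14.25   14.25   14.25   14.25   14.25   14.5
    14.     14.25   14.     14.25   14.25   14.5    14.25   14.25   14.25
    14.25   14.25   14.5    14.75   14.25   14.5    14.5    14.5 ]]
```

Request:
play_rows([
  [0,0,0,-10.1,-2.9,40,1],
  [0,0,0,-10.1,-2.9,75,1],
  [0,0,0,-10.1,-2.9,94,1],
  [0,0,0,-10.1,-2.9,94,1],
  [0,0,0,-10.1,-2.9,94,1],
])

```text
time_s: 8.85
tool_pos: [0.5296, -0.0694, 0.0359]
orientation: [[-0.519, 0.855, 0.001], [0.855, 0.519, -0.0], [-0.001, 0.001, -1.0]]
wrist_force: [-0.4, 0.1, -0.3]
width: 0.082
finger_force: 15.0
```

Run:
```python
from bend import *
o=arm.get_obs();p=np.array(o['tool_pos']);R=np.array(o['orientation']);print(p*1000,o['time_s'],R[:2,1],o['wrist_force'])
im=snap('wrist','w6');bend('w6',p,R,(9.3,))
cv2.imwrite('pics/c6.png',cv2.resize(im[120:240,290:430,::-1],None,fx=5,fy=5,interpolation=cv2.INTER_CUBIC))
h=cv2.cvtColor(im,cv2.COLOR_RGB2HSV);m=((h[...,0]<15)&(h[...,1]>130)&(h[...,2]>60)).astype(np.uint8)
m[:,420:]=0;m[240:]=0
n,l,s,c=cv2.connectedComponentsWithStats(m)
for i in range(1,n):
    if s[i,4]>15:
        print(s[i],c[i]);ys,xs=np.where(l==i)
        if s[i,4]<900:
            print([(int(x),int(ys[xs==x].min()),int(ys[xs==x].max())) for x in np.unique(xs)])
```

```text
[529.58 -69.4   35.89] 8.85 [0.85 0.52] [-0.38  0.08 -0.3 ]
9.3 41 centre tool xy [31.83 18.86] rad 19.984614755586946 maxres 0.09886478941715993
[358 205  48  30 436] [381.01 219.58]
[(358, 207, 209), (359, 206, 211), (360, 205, 212), (361, 205, 213), (362, 206, 214), (363, 206, 215), (364, 206, 215), (365, 207, 216), (366, 207, 217), (367, 208, 218), (368, 208, 219), (369, 209, 219), (370, 210, 220), (371, 210, 221), (372, 211, 221), (373, 212, 222), (374, 213, 222), (375, 213, 223), (376, 214, 223), (377, 215, 224), (378, 216, 224), (379, 217, 224), (380, 217, 224), (381, 218, 224), (382, 218, 224), (383, 218, 225), (384, 219, 225), (385, 219, 226), (386, 219, 226), (387, 220, 227), (388, 220, 227), (389, 220, 228), (390, 219, 228), (391, 219, 228), (392, 219, 229), (393, 220, 229), (394, 220, 230), (395, 221, 230), (396, 221, 230), (397, 222, 231), (398, 222, 232), (399, 223, 233), (400, 223, 234), (401, 223, 234), (402, 224, 229), (403, 224, 228), (404, 224, 227), (405, 224, 225)]
```

View pics/c6.png

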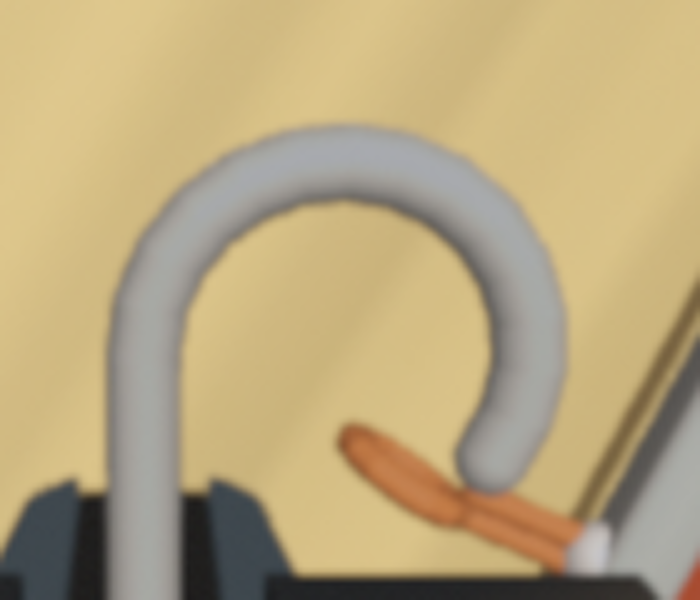

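Run:
```python
from h import *
np.set_printoptions(precision=2,suppress=True)
o=arm.get_obs();p=np.array(o['tool_pos']);R=np.array(o['orientation'])
f='w6'
def w(u,v):return pl(f,u,v,.0115)*1000
e=w(358.2,207.8); m=[w(x,y) for x,y in[(362,210),(366,212),(370,215),(374,217.5)]]
d=m[-1]-m[0];a=np.arctan2(d[1],d[0]);print('outer',e,'heading',np.degrees(a),'rear',w(382.5,222.5),'spot',w(404,229))
for al in (np.degrees(a),-2.4,7):
    c=e+9*np.array([np.cos(np.radians(al)),np.sin(np.radians(al)),0]);print('ring centre',al,c)
C=p*1000+R@np.array([31.83,18.86,9.3]);th=np.degrees(np.arctan2(R[1,1],R[0,1]))+56.3
print('bend centre',C,'theta',th,'tip',C+20*np.array([np.sin(np.radians(th)),-np.cos(np.radians(th)),0]))
# tip seen
print('tip outline end', pl(f,290+487/5,120+492/5,p[2]-.0093)*1000)
```

```text
outer [538.84 -42.65  11.5 ] heading -1.2471129882105585 rear [555.81 -42.77  11.5 ] spot [568.83 -39.56  11.5 ]
ring centre -1.2471129882105585 [547.83 -42.84  11.5 ]
ring centre -2.4 [547.83 -43.02  11.5 ]
ring centre 7 [547.77 -41.55  11.5 ]
bend centre [529.29 -32.44  26.76] theta 87.56105072196608 tip [549.27 -33.29  26.76]
tip outline end [551.26 -36.71  26.77]
```

Request:
play_rows([
  [0,0,0,0.75,-1.24,5,1],
  [0,0,0,0.75,-1.24,10,1],
  [0,0,0,0.75,-1.24,15.1,1],
  [0,0,0,0.75,-1.24,15.1,1],
  [0,0,0,0.75,-1.24,15.1,1],
])

```text
time_s: 9.52
tool_pos: [0.5275, -0.0694, 0.0198]
orientation: [[-0.519, 0.855, -0.0], [0.855, 0.519, 0.0], [0.0, -0.0, -1.0]]
wrist_force: [0.1, 0.1, -1.2]
width: 0.084
finger_force: 15.0
```

```bash
cat > st.py <<'E'
from bend import *
o=arm.get_obs();p=np.array(o['tool_pos']);R=np.array(o['orientation'])
C=p*1000+R@np.array([31.83,18.86,9.3]);th=np.degrees(np.arctan2(R[1,1],R[0,1]))+56.3
print('C',C,'th',th,'F',o['wrist_force'],'M',o['moment'],'t',o['time_s'],'g',o['finger_force'],o['width'],'tilt',R[:2,2]*1000)
E
python3 st.py
python3 - <<'E'
from bend import *
o=arm.get_obs();p=np.array(o['tool_pos']);R=np.array(o['orientation']);im=snap('wrist','w7');bend('w7',p,R,(9.3,))
cv2.imwrite('pics/c7.png',cv2.resize(im[120:240,290:430,::-1],None,fx=5,fy=5,interpolation=cv2.INTER_CUBIC))
E
```

```text
C [527.05 -32.37  10.5 ] th 87.5814820352774 F [ 0.14  0.09 -1.16] M [-0.09  0.04 -0.05] t 9.525 g 14.999868124723434 0.08387403985268135 tilt [-0.14  0.02]
9.3 41 centre tool xy [31.84 18.9 ] rad 19.962317058208743 maxres 0.09094741769751735
```

View pics/c7.png

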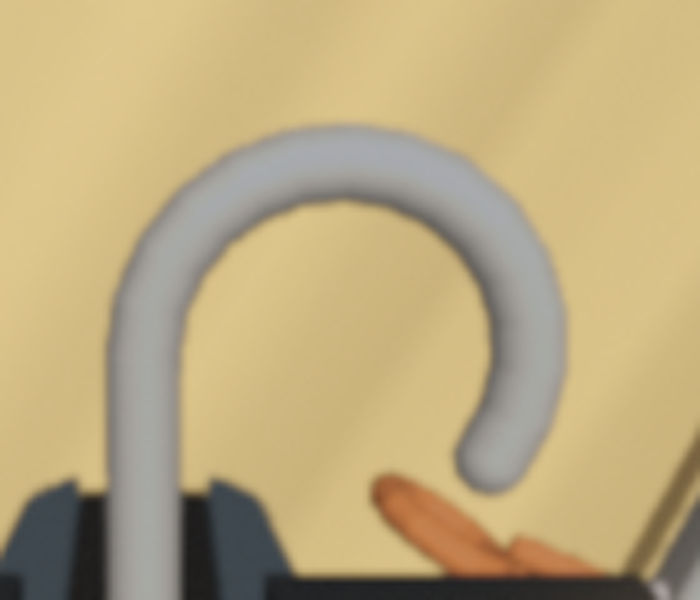

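Request:
play_rows([
  [0,0,0,-0.4,0.7,-1,1],
  [0,0,0,-1.7,-0.1,-1,1],
  [0,0,0,-1.7,-0.1,-1,1],
  [0,0,0,-1.7,-0.1,-1,1],
])

```text
time_s: 10.07
tool_pos: [0.5282, -0.0709, 0.0208]
orientation: [[-0.519, 0.855, -0.0], [0.855, 0.519, -0.0], [0.0, -0.0, -1.0]]
wrist_force: [-0.7, -0.4, -1.2]
width: 0.082
finger_force: 15.0
```

```bash
python3 st.py; sleep 0; python3 st.py
```

```text
C [527.82 -33.89  11.55] th 87.57875614446806 F [-0.74 -0.45 -1.19] M [-0.08  0.02  0.04] t 10.075 g 14.999979436397552 0.08170044705031991 tilt [-0.01 -0.  ]
C [527.82 -33.89  11.55] th 87.57875614446806 F [-0.74 -0.45 -1.19] M [-0.08  0.02  0.04] t 10.075 g 14.999979436397552 0.08170044705031991 tilt [-0.01 -0.  ]
```

Request:
play_rows([
  [0,0,0,-0.85,-0.5,0,1],
  [0,0,0,-1.7,-1.0,0,1],
  [0,0,0,-2.55,-1.55,0,1],
  [0,0,0,-3.4,-2.1,0,1],
  [0,0,0,-3.4,-2.1,0,1],
], grip_force=8)

```text
time_s: 10.7
tool_pos: [0.5283, -0.0749, 0.0208]
orientation: [[-0.519, 0.855, 0.0], [0.855, 0.519, -0.0], [-0.0, 0.0, -1.0]]
wrist_force: [-0.5, 0.2, -0.4]
width: 0.082
finger_force: 8.0
```

```bash
python3 st.py
```

```text
C [527.84 -37.93  11.54] th 87.57993387833257 F [-0.47  0.23 -0.35] M [-0.07 -0.04 -0.01] t 10.7 g 7.999951243400574 0.08160506246687127 tilt [ 0.04 -0.02]
```

Request:
play_rows([
  [0,0,0,-0.85,-0.5,0,1],
  [0,0,0,-1.7,-1.0,0,1],
  [0,0,0,-1.7,-1.0,0,1],
])

```text
time_s: 11.08
tool_pos: [0.5283, -0.0769, 0.0208]
orientation: [[-0.519, 0.855, 0.0], [0.855, 0.519, -0.0], [-0.0, 0.0, -1.0]]
wrist_force: [-0.2, 0.6, -1.5]
width: 0.084
finger_force: 8.0
```

```bash
python3 st.py
```

```text
C [527.87 -39.89  11.54] th 87.57914218259165 F [-0.22  0.59 -1.46] M [-0.05  0.05 -0.01] t 11.075 g 7.999959737062454 0.08360531525501357 tilt [ 0.04 -0.01]
```

Request:
play_rows([
  [0,0,0,-0.85,-0.5,0,1],
  [0,0,0,-1.7,-1.0,0,1],
  [0,0,0,-1.7,-1.0,0,1],
])

```text
time_s: 11.45
tool_pos: [0.5283, -0.0789, 0.0208]
orientation: [[-0.519, 0.855, 0.0], [0.855, 0.519, -0.0], [-0.0, -0.0, -1.0]]
wrist_force: [-0.0, -0.2, -0.6]
width: 0.084
finger_force: 8.0
```

```bash
cat > see.py <<'E'
import sys
from bend import *
f=sys.argv[1]
im=snap('wrist',f);h=cv2.cvtColor(im,cv2.COLOR_RGB2HSV);m=((h[...,0]<15)&(h[...,1]>130)&(h[...,2]>60))
g=(h[...,1]<60)&(h[...,2]>100)
for v in range(196,236,2): print(v,''.join('o' if m[v,u] else '#' if g[v,u] else '.' for u in range(345,425)))
E
python3 st.py; python3 see.py w8
```

```text
C [527.88 -41.89  11.54] th 87.57901618288382 F [-0.02 -0.24 -0.57] M [-0.07 -0.04  0.04] t 11.45 g 7.999892234802246 0.08434333886148182 tilt [ 0.   -0.03]
196 ...........................................###############......................
198 ..........................................###############.......................
200 .............................oooooo......################.......................
202 ............................ooooooooooo.################........................
204 .............................oooooooooo.###############.........................
206 ..............................oooooooooo.##############.........................
208 ................................oooooooooo..##########..........................
210 ..................................ooooooooooo..#####............................
212 ....................................oooooooooooo........oooo....................
214 .......................................oooooooooooooooooooooooooo...............
216 .......................................#..ooooooooooooooooooooooooooo...........
218 .............................................ooooooooooooooooooooooooooooo......
220 ..................................................oooooooooooooooooooooooooooooo
222 .........................................................ooooooooooooooooooooooo
224 .............................................................oooooooooooooooooo.
226 ..................................................................ooooooooooo.##
228 ......................................................................ooooooo.##
230 .#.......................................................................ooo..##
232 ..#..........................................................................###
234 .............................................................................###
```

```bash
cat > rot.py <<'E'
import sys,numpy as np
# rot.py from_deg... : shift rows for turn phi about bend centre, extra world shift ex,ey at end
from rig import arm
def rows(degs,c=(31.9,20.0),ext=(0,0)):
    R=np.array(arm.get_obs()['orientation']);e=(R.T@np.array([*ext,0]))[:2]
    for d in degs:
        f=np.radians(d);s=np.array(c)-np.array([[np.cos(f),-np.sin(f)],[np.sin(f),np.cos(f)]])@c+e
        print([0,0,round(f,3),*np.round(s,2).tolist(),0,1])
if __name__=='__main__': rows(eval(sys.argv[1]),ext=eval(sys.argv[2]) if len(sys.argv)>2 else (0,0))
E
python3 rot.py "[5,10,15,20]" "(-.1,-.3)"; python3 st.py >/dev/null
```

```text
[0, 0, np.float64(0.087), 1.66, -2.95, 0, 1]
[0, 0, np.float64(0.175), 3.75, -5.48, 0, 1]
[0, 0, np.float64(0.262), 6.06, -7.82, 0, 1]
[0, 0, np.float64(0.349), 8.56, -9.95, 0, 1]
```

Request:
play_rows([
  [0,0,0.087,1.66,-2.95,0,1],
  [0,0,0.175,3.75,-5.48,0,1],
  [0,0,0.175,3.75,-5.48,0,1],
  [0,0,0.175,3.75,-5.48,0,1],
])

```text
time_s: 12.0
tool_pos: [0.5218, -0.0784, 0.0209]
orientation: [[-0.364, 0.931, 0.0], [0.931, 0.364, -0.0], [-0.0, 0.0, -1.0]]
wrist_force: [-0.2, -0.3, -0.9]
width: 0.086
finger_force: 8.0
```

```bash
sed -i 's/31.83,18.86/31.9,20.0/' st.py; python3 st.py; python3 see.py w9;python3 rot.py "[5,10,15,20]"
```

```text
C [528.78 -41.44  11.57] th 77.67543136644412 F [-0.23 -0.28 -0.87] M [-0.05  0.05  0.04] t 12.0 g 7.999933362007141 0.0856088779831203 tilt [ 0.09 -0.05]
196 ...............................ooooooo.....##############.......................
198 ..............................ooooooooooo.###############.......................
200 ..............................ooooooooooo.##############........................
202 ................................ooooooooooo..###########........................
204 ...................................ooooooooooo...######.....oooooo..............
206 .....................................oooooooooooooo.....ooooooooooooooooooo.....
208 .....................................##..ooooooooooooooooooooooooooooooooooooooo
210 ....................................########..oooooooooooooooooooooooooooooooooo
212 ....................................############..oooooooooooooooooooooooooooooo
214 .....................................#############.............ooooooooooooooooo
216 .......................................#########.......................ooooooooo
218 ......
[... 232 characters left out ...]
............
224 ................................................................................
226 ................................................................................
228 ................................................................................
230 ................................................................................
232 ..#.............................................................................
234 ................................................................................
[0, 0, np.float64(0.087), 1.86, -2.7, 0, 1]
[0, 0, np.float64(0.175), 3.96, -5.24, 0, 1]
[0, 0, np.float64(0.262), 6.26, -7.57, 0, 1]
[0, 0, np.float64(0.349), 8.76, -9.7, 0, 1]
```

The tip now shows beyond the ring, so it is through. I'll keep turning about the bend centre.

Request:
play_rows([
  [0,0,0.087,1.86,-2.7,0,1],
  [0,0,0.175,3.96,-5.24,0,1],
  [0,0,0.262,6.26,-7.57,0,1],
  [0,0,0.349,8.76,-9.7,0,1],
  [0,0,0.349,8.76,-9.7,0,1],
])

```text
time_s: 12.68
tool_pos: [0.5092, -0.0737, 0.0208]
orientation: [[-0.024, 1.0, -0.001], [1.0, 0.024, 0.0], [0.0, -0.001, -1.0]]
wrist_force: [-2.5, -0.9, -1.5]
width: 0.085
finger_force: 8.0
```

```bash
python3 st.py; python3 rot.py "[5,10,15,20]"
```

```text
C [528.39 -41.35  11.44] th 57.65301349082822 F [-2.54 -0.87 -1.48] M [-0.34  0.44  0.01] t 12.675 g 8.000610172748566 0.08513502639362118 tilt [-0.59  0.03]
[0, 0, np.float64(0.087), 1.86, -2.7, 0, 1]
[0, 0, np.float64(0.175), 3.96, -5.24, 0, 1]
[0, 0, np.float64(0.262), 6.26, -7.57, 0, 1]
[0, 0, np.float64(0.349), 8.76, -9.7, 0, 1]
```

Request:
play_rows([
  [0,0,0,-0.2,-0.8,0,1],
  [0,0,0.087,1.66,-3.5,0,1],
  [0,0,0.175,3.76,-6.04,0,1],
  [0,0,0.175,3.76,-6.04,0,1],
])

```text
time_s: 13.18
tool_pos: [0.5035, -0.0702, 0.0209]
orientation: [[0.15, 0.989, 0.0], [0.989, -0.15, -0.0], [0.0, 0.0, -1.0]]
wrist_force: [-0.7, -0.2, -0.6]
width: 0.082
finger_force: 8.0
```

```bash
python3 st.py
```

```text
C [528.07 -41.64  11.62] th 47.64526336947726 F [-0.66 -0.16 -0.63] M [-0.13  0.05 -0.  ] t 13.175 g 8.000619560480118 0.08199422728062151 tilt [ 0.36 -0.05]
```

Request:
play_rows([
  [0,0,0.087,1.86,-2.8,0,1],
  [0,0,0.175,3.96,-5.44,0,1],
  [0,0,0.175,3.96,-5.44,0,1],
  [0,0,0.175,3.96,-5.44,0,1],
])

```text
time_s: 13.68
tool_pos: [0.4988, -0.0655, 0.0209]
orientation: [[0.319, 0.948, 0.0], [0.948, -0.319, -0.0], [0.0, 0.0, -1.0]]
wrist_force: [-0.5, 0.6, -1.2]
width: 0.082
finger_force: 8.0
```

```bash
python3 st.py
```

```text
C [527.95 -41.7   11.62] th 37.695731968494584 F [-0.46  0.58 -1.21] M [-0.1   0.15 -0.03] t 13.675 g 7.999974936246872 0.08227157393475322 tilt [ 0.29 -0.07]
```

Request:
play_rows([
  [0,0,0.087,1.8,-2.8,0,1],
  [0,0,0.175,3.9,-5.44,0,1],
  [0,0,0.262,6.2,-7.8,0,1],
  [0,0,0.262,6.2,-7.8,0,1],
  [0,0,0.262,6.2,-7.8,0,1],
])

```text
time_s: 14.3
tool_pos: [0.4933, -0.0572, 0.0209]
orientation: [[0.554, 0.833, 0.0], [0.833, -0.554, -0.0], [0.0, 0.0, -1.0]]
wrist_force: [-0.6, 0.6, -1.1]
width: 0.085
finger_force: 8.0
```

```bash
python3 st.py
```

```text
C [527.64 -41.67  11.57] th 22.662804077742592 F [-0.59  0.65 -1.1 ] M [-0.12  0.07  0.01] t 14.3 g 7.999970465898514 0.08491622533536629 tilt [ 0.11 -0.04]
```

Request:
play_rows([
  [0,0,0.087,1.8,-2.8,0,1],
  [0,0,0.175,3.9,-5.44,0,1],
  [0,0,0.262,6.2,-7.8,0,1],
  [0,0,0.314,7.6,-9.1,0,1],
  [0,0,0.314,7.6,-9.1,0,1],
])

```text
time_s: 14.92
tool_pos: [0.4899, -0.0457, 0.0209]
orientation: [[0.785, 0.62, 0.0], [0.62, -0.785, -0.0], [0.0, 0.0, -1.0]]
wrist_force: [0.1, 0.2, -1.6]
width: 0.084
finger_force: 8.0
```

```bash
python3 st.py
```

```text
C [527.35 -41.63  11.56] th 4.623987411531012 F [ 0.09  0.16 -1.56] M [-0.17  0.16  0.03] t 14.925 g 8.000305742025375 0.08446631892166057 tilt [ 0.08 -0.05]
```

Request:
play_rows([
  [0,0,0,-0.7,0.26,0,1],
  [0,0,0,-1.43,0.52,0,1],
  [0,0,0,-1.43,0.52,0,1],
], grip_force=15)

```text
time_s: 15.3
tool_pos: [0.489, -0.0471, 0.0208]
orientation: [[0.786, 0.619, 0.0], [0.619, -0.786, -0.0], [0.0, 0.0, -1.0]]
wrist_force: [0.5, -0.5, -1.0]
width: 0.082
finger_force: 15.0
```

```bash
python3 st.py
```

```text
C [526.44 -43.04  11.54] th 4.5271408659648245 F [ 0.55 -0.46 -1.  ] M [-0.12  0.11  0.01] t 15.3 g 14.999924004077911 0.08247401343370844 tilt [ 0.01 -0.  ]
```

Request:
play_rows([
  [0,0,0,-0.35,-0.2,0,1],
  [0,0,0,-0.7,-0.4,0,1],
  [0,0,0,-0.7,-0.4,0,1],
])

```text
time_s: 15.68
tool_pos: [0.4882, -0.0471, 0.0208]
orientation: [[0.786, 0.619, -0.0], [0.619, -0.786, 0.0], [-0.0, -0.0, -1.0]]
wrist_force: [-0.6, -0.6, -0.7]
width: 0.077
finger_force: 15.0
```

```bash
python3 st.py
```

```text
C [525.62 -43.04  11.53] th 4.507285894160795 F [-0.55 -0.6  -0.71] M [-0.08  0.12 -0.01] t 15.675 g 14.999913722276688 0.07714844253425686 tilt [-0.04  0.01]
```

Request:
play_rows([
  [0,0,0,-0.35,-0.2,0,1],
  [0,0,0,-0.35,-0.2,0,1],
])

```text
time_s: 15.92
tool_pos: [0.4879, -0.0471, 0.0209]
orientation: [[0.786, 0.618, 0.0], [0.618, -0.786, -0.0], [0.0, 0.0, -1.0]]
wrist_force: [-0.5, -0.4, -0.9]
width: 0.077
finger_force: 15.0
```

Request:
play_rows([
  [0,0,0,-0.35,-0.2,0,1],
  [0,0,0,-0.35,-0.2,0,1],
])

```text
time_s: 16.18
tool_pos: [0.4877, -0.0472, 0.0209]
orientation: [[0.786, 0.618, 0.001], [0.618, -0.786, -0.0], [0.0, 0.0, -1.0]]
wrist_force: [2.2, 0.9, -1.3]
width: 0.083
finger_force: 15.0
```

Request:
play_rows([
  [0,0,0,-0.25,-0.15,0,1],
  [0,0,0,-0.25,-0.15,0,1],
])

```text
time_s: 16.42
tool_pos: [0.4876, -0.0473, 0.021]
orientation: [[0.786, 0.618, 0.001], [0.618, -0.786, -0.0], [0.001, 0.001, -1.0]]
wrist_force: [4.3, 1.1, -1.3]
width: 0.082
finger_force: 15.0
```

```bash
python3 st.py
```

```text
C [525.03 -43.27  11.72] th 4.50031974297363 F [ 4.34  1.08 -1.27] M [ 0.11 -0.61 -0.01] t 16.425 g 15.000129640102386 0.08183646893096291 tilt [ 0.93 -0.1 ]
```

Request:
play_rows([
  [0,0,0,-0.12,-0.07,0,1],
  [0,0,0,-0.12,-0.07,0,1],
  [0,0,0,-0.12,-0.07,0,1],
])

```text
time_s: 16.8
tool_pos: [0.4875, -0.0473, 0.021]
orientation: [[0.786, 0.618, 0.001], [0.618, -0.786, -0.0], [0.001, 0.001, -1.0]]
wrist_force: [5.5, 1.7, -1.7]
width: 0.082
finger_force: 15.0
```

```bash
python3 st.py
```

```text
C [524.98 -43.28  11.74] th 4.50371984231343 F [ 5.49  1.72 -1.72] M [ 0.18 -0.8   0.04] t 16.8 g 15.000282973051071 0.08192642806692743 tilt [ 1.08 -0.12]
```

Tug held at about 5.5 N. Now I'll relax it and release.

Request:
play_rows([
  [0,0,0,0.6,0.35,0,1],
  [0,0,0,1.2,0.7,0.5,1],
  [0,0,0,1.2,0.7,0.5,1],
])

```text
time_s: 17.18
tool_pos: [0.4879, -0.047, 0.0202]
orientation: [[0.786, 0.618, -0.001], [0.618, -0.786, 0.0], [-0.001, -0.001, -1.0]]
wrist_force: [-0.0, 0.0, -0.8]
width: 0.084
finger_force: 15.0
```

Request:
play_rows([
  [0,0,0,0,0,0,0.85],
  [0,0,0,0,0,0,0.75],
  [0,0,0,0,0,0,0.6],
  [0,0,0,0,0,0,0.6],
  [0,0,0,0,0,0,0.6],
], grip_force=5)

```text
time_s: 17.8
tool_pos: [0.4884, -0.047, 0.0204]
orientation: [[0.786, 0.619, 0.0], [0.619, -0.786, -0.0], [0.0, 0.0, -1.0]]
wrist_force: [-0.0, -0.0, -0.5]
width: 0.202
finger_force: 0.0
```

```bash
python3 st.py
```

```text
C [525.84 -43.03  11.06] th 4.508415265036746 F [-0.02 -0.04 -0.49] M [-0.12  0.12  0.01] t 17.8 g 0.0 0.20160328421903623 tilt [ 0.05 -0.03]
```

Released. I'll retreat straight up and look.

Request:
play_rows([
  [0,0,0,0,0,-8,0.6],
  [0,0,0,0,0,-20,0.6],
  [0,0,0,0,0,-50,0.6],
  [0,0,0,-10,0,-100,0.6],
  [0,0,0,-10,0,-120,0.6],
  [0,0,0,-10,0,-120,0.6],
  [0,0,0,-10,0,-120,0.6],
])

```text
time_s: 18.68
tool_pos: [0.4802, -0.0532, 0.1401]
orientation: [[0.786, 0.619, -0.0], [0.619, -0.786, 0.0], [-0.0, -0.0, -1.0]]
wrist_force: [0.3, -0.7, -0.4]
width: 0.201
finger_force: 0.0
```

Run:
```python
from bend import *
im=snap('wrist','w20');o=arm.get_obs();print(o['tool_pos'],o['wrist_force'],o['time_s'])
print([proj('w20',x) for x in([.545,-.042,.01],[.434,-.05,.004])])
cv2.imwrite('pics/c20.png',im[0:260,160:480,::-1].repeat(2,0).repeat(2,1))
```

```text
[ 0.48 -0.05  0.14] [ 0.04 -0.53  0.39] 18.725
[array([353.18, 128.92]), array([284.2 , 227.67])]
```

View pics/c20.png

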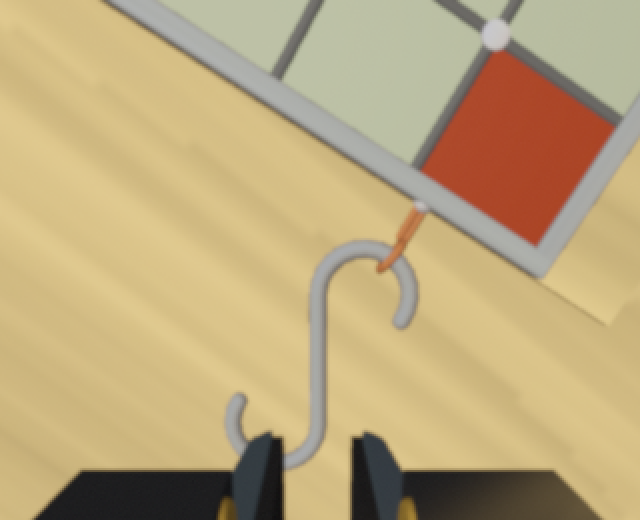

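The last picture shows the ring (crop ~(395,250)) in the bottom of the bend, with the hook lying on the bench straight out from the edge and the gripper clear.

```bash
python3 -c "
from rig import arm
print(arm.finish_job())"
```

```text
the job is handed in; nothing more can be done
None
```

The loose S-hook is through the bare ring down to its bend, was tugged outwards at about 5.5 N, and now lies released on the bench about 3° off square to the edge; the job is handed in, with no verdict reported.

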